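# Unclamp a rinsed flow cell and set it on the drain stand

### The arm

A 6-joint arm with a two-finger parallel gripper is mounted at the origin on a cart in front of the work surface, level with it; the furniture and walls round the work are solid. World frame = base frame: x ahead of the robot, y to its left, z up, the work surface at z = 0. Lengths are in m, angles in rad, forces in N, time in s.
With the tool pointing down it reaches from about 0.225 to 0.875 m from the base axis. Payload 3.4 kg.
Tool frame: the origin (TCP) lies on the centre line of the jaws, within the pads' length; the fingertips stand 11 mm ahead of it and the grasp point (between the pads) lies 8 mm behind it; z points along the fingers, y is the line along which they close (so a half turn about z gives the same grasp; the last joint's range is limited). The gripper opens to 85 mm and grips with 20 to 120 N. Pads are 22 mm wide; open, the fingers measure 114 mm over their backs; the gripper's body (76 mm by 85 mm) begins 54 mm behind the grasp point. The pads swing forward as they close: fully open they stand 13 mm farther back than shut.
Start: joints at [-1.407, 0.276, 1.505, -0, 1.361, -0.121], TCP at [0.162, -0.552, 0.242] pointing down, gripper open.
Joint ranges: [-2.89, 2.89], [-0.75, 2.08], [0.22, 2.7], [-1.18, 4.32], [0.11, 2.71], [-2.7, 2.7]. Speed limits (rad/s): [2.57, 2.57, 3.14, 3.14, 3.14, 3.14].

### API

Orientations are given as a unit quaternion [w, x, y, z].
In Python, from rig import manip, eyes, job gives the robot as it stands.
- The arm moves only by the tool drive_tool, never from a script. Its argument "rows" is a list of rows, each a list of 3 entries, a list of its own where there are three numbers: the turn, a rotation vector about the world's x, y, z in rad, then the shift along the world's x, y, z in cm, then the finger opening in cm, from 0 to 8.54. A call has 1 to 8 rows; each row shifts and turns the commanded pose from where the row before left it; what a row does not reach is not made up. A row lasts 1/8 s, in which the tool goes at most 62.5 mm and 10.7 degrees, less where a joint would pass 70% of its speed; a pose out of reach is approached as far as the arm can. A call is refused whole if a number of a shift passes 6.25 or a number of a turn 0.188, either way. A call with a gripper value outside its range is refused whole. The fingers move at their own pace and stop on an object; "force" is the grip in N (left out, the last holds). Time passes only in rows, so rows that do not move let the fingers close. It gives the time, the measured TCP pose, the force, the opening and the grip force at its end, in the units of the state.
- manip.get_state(): the state, without advancing time (a new reading comes with each control period).
- eyes.get_image(name): name is "scene" or "side" or "wrist"; returns the picture (480x640x3 uint8, red, green, blue); there is no depth.
- eyes.get_calibration(name): a dict with "camera_matrix" (3x3 intrinsics, pixels), "view" (4x4, takes a point from world to camera coordinates). Camera axes: x right, y up, looking along -z (the intrinsics and any distortion apply to the point x, -y, -z); pixel columns grow to the right and rows downward; lengths in m; the calibration is good to about 2 mm. The wrist camera is an equidistant fisheye: a pixel r from the principal point sees the ray r / f radians off the axis. A picture is of the moment at which its call begins: read the wrist's pose just before it. get_calibration takes no time and is no camera call; for the wrist camera it gives the pose at the moment of the call.
- job.sign_off(): hands the job in; it is judged then, once.
The state is a dict: "clock": time; "qpos": joint angles; "qd": joint speeds; "effort": joint torques, N m; "position": TCP position; "ee_rot": TCP orientation; "contact_force": force on the tool from outside, world axes, zero at the start; "moment": the same for the moment, N m; "width": finger opening in m; "gripper_force": force on a finger pad.
Only numpy, scipy, OpenCV 4.12 (cv2) and the standard library are available. Lean on these libraries where they do the work, as an engineer would, in place of code of your own. Each camera call takes 0.05 s, during which the arm holds its last target. There are 200 camera calls.

### The job

The analyser's flow cell on the flushing station has been rinsed. Flip the toggle clamp's red handle right over so that the clamp stands fully open, and leave it open; then lift the cell out and lay it gently on the empty sloping drain stand: flat on both rails and in line with them, the blue outlet nozzles at the lower end, that end down against the stop. Leave everything else on the bench where it is.

Things in the scene. Friction and masses are not known exactly. Their poses are not given: they have to be found in the camera images.
- flow_cell: Flow cell, 110 x 44 x 26 mm block, 0.24 kg: tan body, aluminium cover. Origin: centre of its underside; x along its length, z up. At its -x end two blue outlet nozzles (7 mm thick, 8 mm long, 17 mm above the underside) stick out. It starts clamped on the station, underside 38 mm above the bench, its +x end towards the clamp. Grip it across the 44 mm.
- flush_station: Flushing station, fixed on the bench: grey plate 86 x 172 mm, top 16 mm high. Origin: centre of its underside; y along its length, clamp at +y. The cell lies along y, its centre at y -18 mm, on a 38 mm wide black block 22 mm high. Steel dowels, 6 mm thick and 50 mm high, stand 2 mm off the cell: on its long sides 42 mm either way from its middle (x +-27, y -60 and +24 mm) and midway at each end.
- handle_tip (a point): Top of the toggle clamp's red handle, an upright grip 17 mm thick, 45 mm long, on the station's centre line (x 0), at first at station y +26, z 153 mm. 5 to 7 N on it towards station +y, away from the cell, takes it over centre; then it swings 75 degrees about a point near y +45, z 78 mm (78 mm off at first, 95 mm at the end) to its stop at about y +129, z 122 mm, and stays there.
- clamp_arm (a joint): Hinge angle of the clamp's steel arm, rad: 0 to 0.05 with the rubber pad pressed on the cell, about 1.6 standing upright when the handle is at its stop. Pivot at station y +57, z 76 mm; the arm is 60 mm long, 8 mm wide, lies towards -y when shut; upright, its end is 136 mm above the bench. It rises slowly at first: it is past 1.1 only in the last 5 degrees of the handle's swing.
- drain_stand: The empty drain stand, fixed on the bench: white tray 142 x 80 mm, walls 11 mm, with two parallel steel rails 6 mm wide, 28 mm apart centre to centre, that slope up by 15 degrees towards the stand's +x. Origin: centre of its underside. The rails' top edges start at the stop, x -53, z 30 mm, and are 112 mm long. The stop: a plate 40 mm wide, square to the rails, 9 mm above them; the nozzles pass over it.
- drain_stand_seat (a point): Where the centre of the cell's underside belongs when it lies against the stop: on the plane of the rails' top edges, midway between them, 55 mm up the slope from the stop (stand x 0, y 0, z 44 mm). Its x points up the slope along the rails, its y is the stand's y, its z is square to the rails' plane.
- flow_cell_outlet (a point): Middle of the lower edge of the flow cell's nozzle end (cell x -55, y 0, z 0 mm).
- stand_taken: A second drain stand like the first, fixed, left of the station, with another flow cell draining on it. Not to be touched.
- drained_cell: The other flow cell, lying on the second stand. Bystander. Origin: centre of its underside.
- rinse_bottle: White plastic bottle, 39 mm thick, 128 mm high, bystander. Origin under its foot.
- white_bottle: White plastic bottle, 37 mm thick, 132 mm high, bystander. Origin under its foot.
- yellow_pot_a: Specimen pot with a yellow cap, 51 mm thick, 62 mm high, bystander. Origin under its foot.
- yellow_pot_b: Specimen pot with a yellow cap, 51 mm thick, 62 mm high, bystander. Origin under its foot.
- tape: Roll of tape lying flat, 49 mm wide, 19 mm high, bystander. Origin under its middle.
- bench_timer: White bench timer, 66 mm wide and high, 24 mm thick, bystander in front of the big carton. Origin under its foot.
- microscope: Microscope behind the work, 390 mm high, fixed. Origin under its middle. Towards the robot its stage reaches x 0.58 m at y 0.25 and x 0.64 at y 0.12 (166 to 180 mm above the bench), its lens turret x 0.585 at y 0.17 (244 to 286 mm up): keep the gripper's body clear of them.
- reagent_carton: Big carton right of the drain stand, 393 x 208 x 234 mm, fixed: its near face is at x 0.45 m, its left face at y 0.03 m.

How it is judged:
By the outcome, as a careful person would: the job done as asked, in the order asked, and still so for the second after the job is handed in, with the robot touching nothing.
It also fails if it takes over 70 s, if anything falls off the work surface, if the arm or the gripper's body presses on something with over 40 N, if the wrist force passes 120 N, or if a joint passes its speed limit or range.

## Working session

There is one attempt and no reset: what is moved stays moved. The work goes in short steps, Python scripts to look and compute and a tool call to move; the robot and the scene stay as the last step left them, time stands still between calls to the robot, and variables do not carry over. Pictures are saved under pics/ and viewed, at most 10 in all, crops included, and the job is handed in when it is done.

Besides the shell and the picture viewer there is one more tool, called after ">>>" as name([rows], argument=value, ...), one row to a line, values as JSON. drive_tool: Moves the arm, as the interface text tells. Its arguments: {"type":"object","properties":{"rows":{"type":"array"},"force":{"type":"number"}},"required":["rows"]}

```bash
mkdir -p pics; ls; python3 - <<'E'
from rig import manip, eyes, job
import cv2, numpy as np
for n in ("scene","side"):
    cv2.imwrite(f"pics/{n}0.png", cv2.cvtColor(eyes.get_image(n),cv2.COLOR_RGB2BGR))
    c=eyes.get_calibration(n); print(n,np.round(c["camera_matrix"],1).tolist(),np.round(c["view"],3).tolist(),[k for k in c])
s=manip.get_state(); print(s)
E
```

```text
pics
scene [[452.3, 0.0, 315.9], [0.0, 452.3, 238.3], [0.0, 0.0, 1.0]] [[-0.547, -0.837, 0.009, 0.511], [0.582, -0.372, 0.723, -0.311], [-0.602, 0.4, 0.691, -0.963], [0.0, 0.0, 0.0, 1.0]] ['camera_matrix', 'view']
side [[491.1, 0.0, 326.3], [0.0, 491.1, 232.4], [0.0, 0.0, 1.0]] [[-0.848, -0.529, 0.012, 0.618], [0.356, -0.554, 0.752, -0.163], [-0.392, 0.642, 0.659, -1.297], [0.0, 0.0, 0.0, 1.0]] ['camera_matrix', 'view']
{'clock': 0.1, 'qpos': array([-1.40703017e+00,  2.76541694e-01,  1.50597955e+00,  2.97670239e-06,
        1.36073429e+00, -1.20975600e-01]), 'qd': array([ 0.00027139, -0.00156313, -0.00171212, -0.00036553,  0.00081052,
        0.00134515]), 'effort': array([ 1.77112452e-03, -4.17700660e+01, -2.46404260e+01, -2.14236111e-04,
        5.84075548e-03, -3.21942579e-06]), 'position': array([ 0.16145846, -0.55139749,  0.2415313 ]), 'ee_rot': array([-8.31281683e-04,  9.89882076e-01,  1.41890045e-01, -1.63325090e-05]), 'contact_force': array([-0.19650968,  0.41333911,  0.11642658]), 'moment': array([ 0.02115607, -0.07083606,  0.05605318]), 'gripper_force': 0.0, 'width': 0.08534630210881211}
```

View pics/scene0.png

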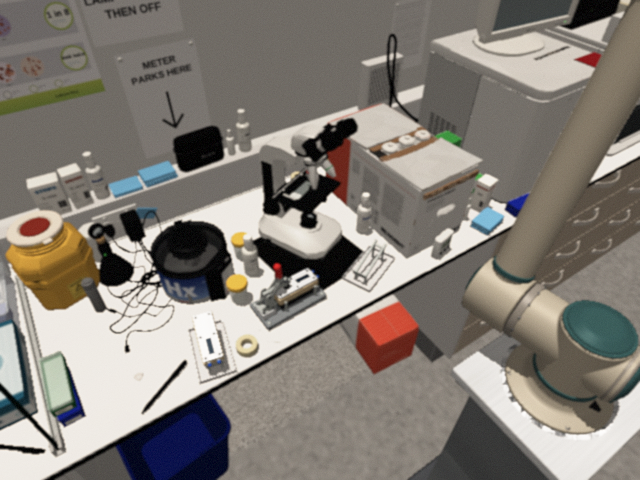

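View pics/side0.png

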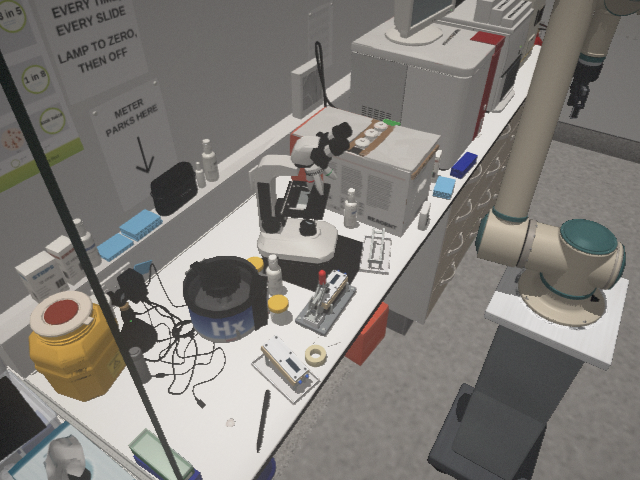

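Scene: station at about (288,297), red handle (278,268), empty stand (370,265), taken stand (210,343). Side: station (327,300), handle (322,275), stand (376,250). I'll enlarge both.

```bash
python3 - <<'E'
import cv2, numpy as np
a=cv2.imread("pics/scene0.png")[225:335,240:400]; b=cv2.imread("pics/side0.png")[215:335,280:400]
f=lambda im:cv2.resize(im,None,fx=5,fy=5,interpolation=cv2.INTER_CUBIC)
cv2.imwrite("pics/a.png",f(a)); cv2.imwrite("pics/b.png",f(b))
E
```

```text
(no output)
```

View pics/a.png

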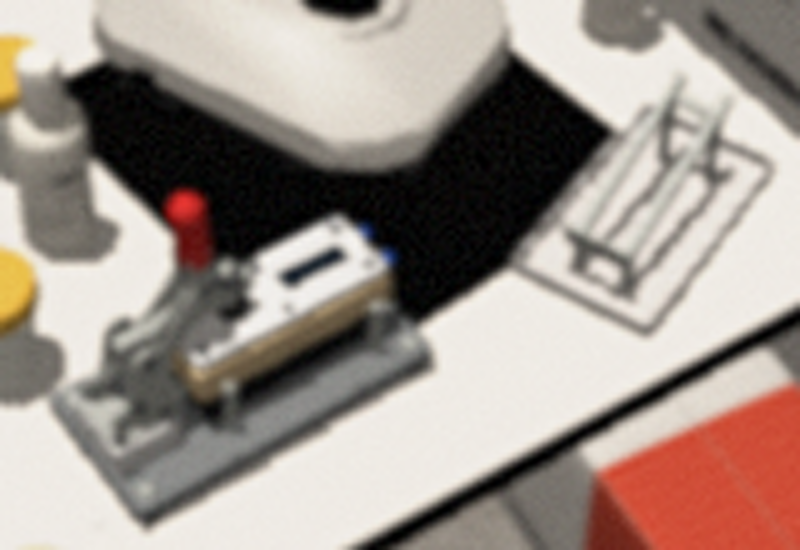

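View pics/b.png

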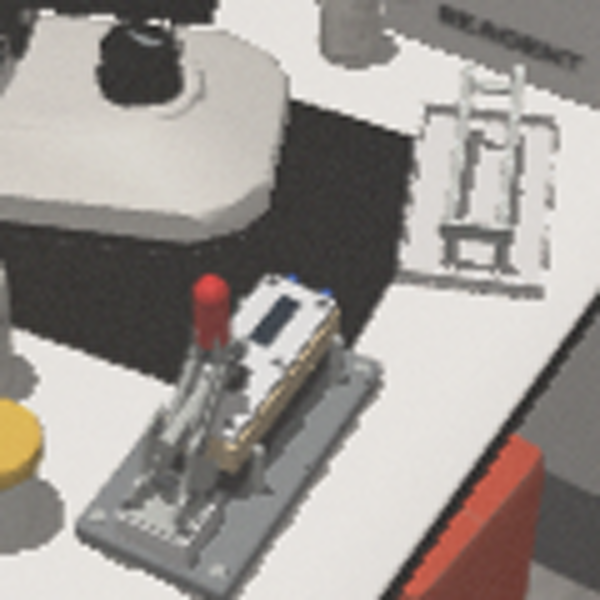

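Crops: the station's visible top corners, the handle tip, the tray corners, the stop's top edge and the rails' upper ends can all be read. I'll fit the poses.

```bash
cat >h.py <<'E'
import numpy as np, cv2
from scipy.optimize import least_squares
from rig import manip, eyes, job
def proj(P,c):
    V=np.array(c["view"]);K=np.array(c["camera_matrix"])
    p=(V[:3,:3]@np.atleast_2d(P).T).T+V[:3,3]
    p=p*[1,-1,-1]
    return (p[:,:2]/p[:,2:])*[K[0,0],K[1,1]]+K[:2,2]
def pose(v,L):
    c,s=np.cos(v[2]),np.sin(v[2]); L=np.asarray(L,float)/1000
    return np.c_[v[0]+c*L[:,0]-s*L[:,1], v[1]+s*L[:,0]+c*L[:,1], L[:,2]]
E
cat >fit.py <<'E'
from h import *
C={n:eyes.get_calibration(n) for n in("scene","side")}
off={"scene":(240,225),"side":(280,215)}
px=lambda n,p:(np.array(p,float)+.5)/5-.5+off[n]
st={"scene":([(43,86,16),(-43,86,16),(-43,-86,16),(0,26,153)],[(53,398),(148,515),(433,352),(186,195)]),
"side":([(43,86,16),(-43,86,16),(-43,-86,16),(0,26,153)],[(78,530),(225,595),(382,365),(210,280)])}
r=[(-71,40,11),(-71,-40,11),(71,-40,11),(71,40,11),(-55.3,20,38.7),(-55.3,-20,38.7),(55,14,59),(55,-14,59)]
dr={"scene":(r,[(515,258),(648,325),(772,165),(650,108),(567,235),(637,258),(682,78),(727,98)]),
"side":(r,[(400,278),(545,292),(558,115),(425,105),(443,230),(510,235),(465,68),(520,68)])}
for nm,d,g in(("station",st,(.45,.25,0)),("stand",dr,(.5,.1,-.3))):
    f=lambda v:np.concatenate([(proj(pose(v,d[n][0]),C[n])-px(n,d[n][1])).ravel() for n in d])
    R=least_squares(f,g,loss="soft_l1"); print(nm,np.round(R.x,4)); print(np.round(f(R.x).reshape(-1,2),1).tolist())
E
python3 fit.py
```

```text
station [0.4967 0.3676 0.0645]
[[-1.8, -0.4], [-1.7, 0.1], [0.3, -1.8], [-0.8, 1.2], [-0.2, -1.0], [1.3, -0.3], [1.0, -1.1], [0.9, 0.5]]
stand [ 0.4765  0.1346 -1.1603]
[[-1.2, 1.4], [-0.4, 1.4], [0.1, -0.7], [-1.7, -0.9], [-1.1, -1.9], [-1.2, 0.1], [-0.7, -0.5], [-0.2, -0.3], [0.5, -0.7], [0.9, -0.1], [0.8, 0.8], [0.1, -0.1], [0.4, -1.5], [1.8, -0.8], [1.8, -0.7], [0.6, 0.4]]
```

>>> drive_tool([
  [[0, 0, 0.175], [1.2, 3.55, 0.8], 8.5],
  [[0, 0, 0.175], [1.2, 3.55, 0.8], 8.5],
  [[0, 0, 0.175], [1.2, 3.55, 0.4], 8.5],
  [[0, 0, 0.175], [1.2, 3.55, 0.4], 8.5],
  [[0, 0, 0.175], [1.2, 3.55, 0.4], 8.5],
  [[0, 0, 0.175], [1.2, 3.55, 0.4], 8.5],
  [[0, 0, 0.175], [1.2, 3.55, 0.4], 8.5],
  [[0, 0, 0.175], [1.2, 3.55, 0.4], 8.5],
])

```text
clock: 1.1
position: [0.2576, -0.2665, 0.2822]
ee_rot: [-0.0, 0.664, 0.748, 0.0]
contact_force: [0.7, 0.2, 0.4]
width: 0.0851
gripper_force: 0.0
```

>>> drive_tool([
  [[0, 0, 0.175], [1.2, 3.55, 0.4], 8.5],
  [[0, 0, 0.175], [1.2, 3.55, 0.4], 8.5],
  [[0, 0, 0.175], [1.2, 3.55, 0.4], 8.5],
  [[0, 0, 0.175], [1.2, 3.55, 0.4], 8.5],
  [[0, 0, 0.175], [1.2, 3.55, 0.4], 8.5],
  [[0, 0, 0.175], [1.2, 3.55, 0.4], 8.5],
  [[0, 0, 0.175], [1.2, 3.55, 0.4], 8.5],
  [[0, 0, 0.175], [1.2, 3.55, 0.4], 8.5],
])

```text
clock: 2.1
position: [0.3535, 0.0174, 0.3142]
ee_rot: [-0.0, 0.025, 1.0, 0.0]
contact_force: [0.1, 0.2, 0.4]
width: 0.085
gripper_force: 0.0
```

>>> drive_tool([
  [[0, 0, 0.175], [1.2, 3.55, 0.2], 8.5],
  [[0, 0, 0.175], [1.2, 3.55, 0], 8.5],
  [[0, 0, 0.175], [1.2, 3.55, 0], 8.5],
  [[0, 0, 0.175], [1.2, 3.55, 0], 8.5],
  [[0, 0, 0.175], [1.2, 3.55, 0], 8.5],
  [[0, 0, 0.175], [1.2, 3.55, 0], 8.5],
  [[0, 0, 0.175], [1.2, 3.55, 0], 8.5],
  [[0, 0, 0.175], [1.2, 3.55, 0], 8.5],
])

```text
clock: 3.1
position: [0.4496, 0.3012, 0.3158]
ee_rot: [-0.001, -0.625, 0.781, 0.0]
contact_force: [1.0, -0.3, 0.9]
width: 0.0847
gripper_force: 0.0
```

```bash
python3 - <<'E'
from h import *
s=manip.get_state(); print(s["clock"],np.round(s["qpos"],3),np.round(s["position"],4),np.round(s["ee_rot"],4))
c=eyes.get_calibration("wrist"); im=eyes.get_image("wrist")
np.savez("w1.npz",K=c["camera_matrix"],V=c["view"])
print(np.round(c["camera_matrix"],1).tolist(),np.round(c["view"],3).tolist())
cv2.imwrite("pics/w1.png",cv2.cvtColor(im,cv2.COLOR_RGB2BGR))
E
```

```text
3.1 [ 0.462  0.192  1.439 -0.     1.512 -2.458] [0.4496 0.3012 0.3158] [-5.000e-04 -6.246e-01  7.810e-01  0.000e+00]
[[371.6, 0.0, 318.1], [0.0, 371.6, 246.3], [0.0, 0.0, 1.0]] [[-0.975, 0.22, 0.0, 0.373], [-0.211, -0.936, -0.28, 0.433], [-0.061, -0.273, 0.96, -0.339], [0.0, 0.0, 0.0, 1.0]]
```

View pics/w1.png

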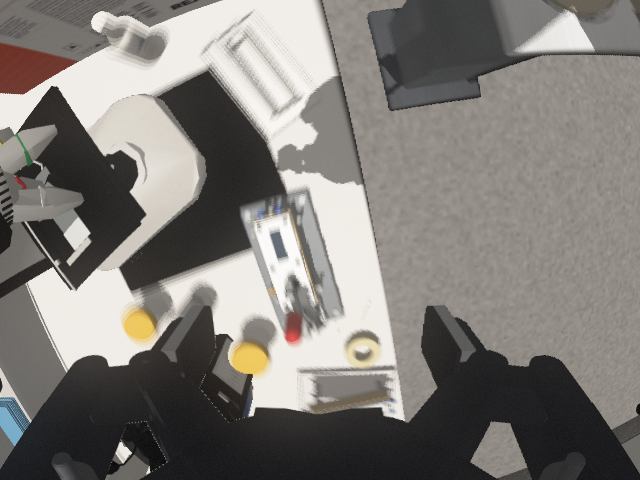

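Wrist view (still moving, blurred): station at (290,265), handle tip (292,327), empty stand (258,70), yellow pot (250,358), tape (362,348). I'll retake it at rest, enlarged.

```bash
python3 - <<'E'
from h import *
for i in range(3): eyes.get_image("wrist")
c=eyes.get_calibration("wrist"); im=eyes.get_image("wrist")
s=manip.get_state(); print(s["clock"],np.round(s["qpos"],3),np.round(s["position"],4))
np.savez("w2.npz",K=c["camera_matrix"],V=c["view"])
im=cv2.cvtColor(im,cv2.COLOR_RGB2BGR); cv2.imwrite("pics/w2.png",im)
a=cv2.resize(im[180:345,230:350],None,fx=3.5,fy=3.5,interpolation=cv2.INTER_CUBIC)
b=cv2.resize(im[5:150,195:315],None,fx=3,fy=3,interpolation=cv2.INTER_CUBIC)
o=np.zeros((a.shape[0],a.shape[1]+b.shape[1],3),np.uint8); o[:,:a.shape[1]]=a; o[:b.shape[0],a.shape[1]:]=b
print(a.shape); cv2.imwrite("pics/w2c.png",o)
E
```

```text
3.35 [ 4.600e-01  1.910e-01  1.441e+00 -1.000e-03  1.512e+00 -2.453e+00] [0.449  0.2996 0.3158]
(578, 420, 3)
```

View pics/w2c.png

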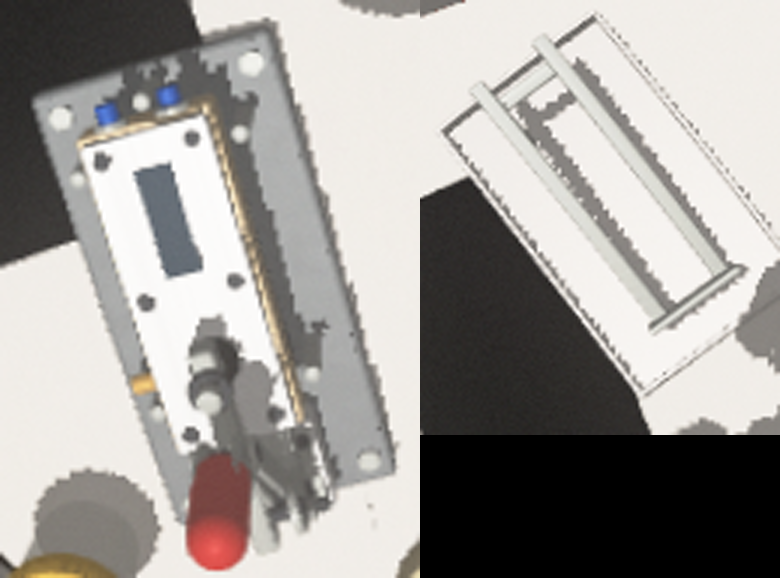

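Sharp now. Left crop: cell nozzles at the top, plate corners (35,97), (270,25), (395,470), dowel tops, handle ball (217,545). Right crop: stand corners, rails and stop. I'll refit all three views together.

```bash
cat >>h.py <<'E'
def fish(P,K,V):
    p=(V[:3,:3]@np.atleast_2d(P).T).T+V[:3,3]
    p=p*[1,-1,-1]; r=np.hypot(p[:,0],p[:,1]); th=np.arctan2(r,p[:,2])
    return p[:,:2]/r[:,None]*th[:,None]*K[0,0]+K[:2,2]
E
cat >fit2.py <<'E'
from h import *
w=np.load("w2.npz"); K,V=w["K"],w["V"]
ps=lambda p:(np.array(p,float)+.5)/3.5-.5+[230,180]
pd=lambda p:(np.array(p,float)-[420,0]+.5)/3-.5+[195,5]
S=([(43,-86,16),(-43,-86,16),(-43,86,16),(-27,-60,50),(27,-60,50),(-27,24,50),(27,24,50),(22,-73,64),(-22,-73,64),(-22,37,64),(22,37,64)],
ps([(35,97),(270,25),(395,470),(240,133),(78,180),(312,375),(155,412),(78,145),(210,112),(300,415),(183,452)]))
D=([(71,40,11),(71,-40,11),(-71,40,11),(55,14,59),(55,-14,59),(-55.3,20,38.7),(-55.3,-20,38.7)],
pd([(443,130),(597,13),(643,393),(475,88),(540,40),(652,328),(743,270)]))
for nm,(L,p),g in(("station",S,(.497,.368,.06)),("stand",D,(.476,.135,-1.16))):
    f=lambda v:(fish(pose(v,L),K,V)-p).ravel()
    R=least_squares(f,g,loss="soft_l1"); print(nm,np.round(R.x,4)); print(np.round(f(R.x).reshape(-1,2),1).tolist())
    if nm=="station": print("tip",fish(pose(R.x,[(0,26,150)]),K,V),ps((217,548)),pose(R.x,[(0,26,153),(0,129,122),(0,-18,38)]))
E
python3 fit2.py
```

```text
station [0.4976 0.3668 0.04  ]
[[-1.9, -0.6], [0.2, 0.1], [0.8, 2.0], [0.2, -0.2], [-0.0, -0.7], [0.0, -0.3], [0.4, 0.3], [-1.6, -0.2], [0.1, -1.9], [2.3, 4.3], [-1.3, 2.7]]
tip [[291.30158372 336.88134635]] [291.64285714 336.21428571] [[0.49651517 0.39279095 0.153     ]
 [0.49239964 0.49570869 0.122     ]
 [0.49827325 0.34882608 0.038     ]]
stand [ 0.4788  0.132  -1.1672]
[[-2.1, 0.5], [-0.0, -1.2], [0.3, 2.3], [0.9, -0.4], [0.3, -0.4], [0.1, 1.5], [-0.6, -1.1]]
```

>>> drive_tool([
  [[0, 0, 0.1], [2.4, 2.7, -1], 0],
  [[0, 0, 0.1], [2.4, 2.8, -1], 0],
  [[0, 0, 0], [0, 0, -4.8], 0],
  [[0, 0, 0], [0, 0, -4.8], 0],
  [[0, 0, 0], [0, 0, -2.6], 0],
  [[0, 0, 0], [0, 0, -2.6], 0],
  [[0, 0, 0], [0, 0, 0], 0],
  [[0, 0, 0], [0, 0, 0], 0],
])

```text
clock: 4.35
position: [0.4982, 0.3548, 0.1496]
ee_rot: [0.001, -0.697, 0.717, -0.0]
contact_force: [-0.6, -0.2, -0.4]
width: -0.0
gripper_force: 0.0
```

```bash
python3 - <<'E'
from h import *
s=manip.get_state(); print(s["clock"],np.round(s["qpos"],3),np.round(s["position"],4),np.round(s["ee_rot"],3),s["width"])
C={n:eyes.get_calibration(n) for n in("scene","side")}
def ray(n,uv,z):
    c=C[n];V=c["view"];K=c["camera_matrix"];R=V[:3,:3];o=-R.T@V[:3,3]
    d=R.T@np.array([(uv[0]-K[0,2])/K[0,0],-(uv[1]-K[1,2])/K[1,1],-1]);return np.round((o+d*(z-o[2])/d[2])[:2],3)
print("bottle near mic",ray("scene",(251,274),0),ray("side",(274,294),0),ray("side",(273,258),.132),ray("scene",(248,237),.13))
print("bottle 2",ray("scene",(363,233),0),ray("side",(351,226),0))
print("pots",ray("scene",(237,283),.062),ray("side",(278,303),.062),ray("scene",(240,239),.062))
print("tape",ray("scene",(246,345),.01))
E
```

```text
4.35 [ 0.505  0.392  1.568 -0.     1.18  -2.608] [0.4982 0.3548 0.1496] [ 0.001 -0.697  0.717 -0.   ] -3.9662225163911246e-05
bottle near mic [0.63  0.401] [0.636 0.406] [0.631 0.404] [0.631 0.396]
bottle 2 [0.597 0.059] [0.603 0.059]
pots [0.57  0.463] [0.575 0.466] [0.703 0.39 ]
tape [0.437 0.512]
```

>>> drive_tool([
  [[0, 0, 0], [-0.05, 1.0, 0], 0],
  [[0, 0, 0], [-0.05, 1.0, 0], 0],
  [[0, 0, 0], [0, 0.4, 0.1], 0],
  [[0, 0, 0], [0, 0.4, 0.1], 0],
  [[0, 0, 0], [-0.05, 0.5, 0.1], 0],
  [[0, 0, 0], [0, 0.5, 0.1], 0],
  [[0, 0, 0], [-0.05, 0.6, 0.2], 0],
  [[0, 0, 0], [0, 0.6, 0.2], 0],
])

```text
clock: 5.35
position: [0.4954, 0.4059, 0.1561]
ee_rot: [-0.0, -0.697, 0.717, 0.0]
contact_force: [0.4, -0.3, -0.0]
width: -0.0001
gripper_force: 0.1
```

>>> drive_tool([
  [[0, 0, 0], [-0.05, 0.9, 0.1], 0],
  [[0, 0, 0], [-0.05, 0.8, 0], 0],
  [[0, 0, 0], [0, 0.85, 0], 0],
  [[0, 0, 0], [-0.05, 1.0, -0.3], 0],
  [[0, 0, 0], [-0.05, 1.0, -0.35], 0],
  [[0, 0, 0], [0, 0.65, -0.4], 0],
  [[0, 0, 0], [-0.05, 0.6, -0.4], 0],
  [[0, 0, 0], [0, 0.4, -0.35], 0],
])

```text
clock: 6.35
position: [0.493, 0.4693, 0.1409]
ee_rot: [0.002, -0.697, 0.717, 0.001]
contact_force: [-2.8, 1.2, 10.0]
width: -0.0
gripper_force: 4.9
```

```bash
python3 - <<'E'
from h import *
s=manip.get_state(); print(s["clock"],np.round(s["qpos"],3),np.round(s["position"],4),np.round(s["contact_force"],1))
a=eyes.get_image("scene")[225:335,240:340]; b=eyes.get_image("side")[235:345,280:380]
o=cv2.resize(np.hstack([a,b]),None,fx=4,fy=4,interpolation=cv2.INTER_CUBIC)
cv2.imwrite("pics/push.png",cv2.cvtColor(o,cv2.COLOR_RGB2BGR))
E
```

```text
6.35 [ 0.657  0.494  1.415  0.003  1.229 -2.458] [0.493  0.4693 0.1409] [-2.8  1.2 10. ]
```

View pics/push.png

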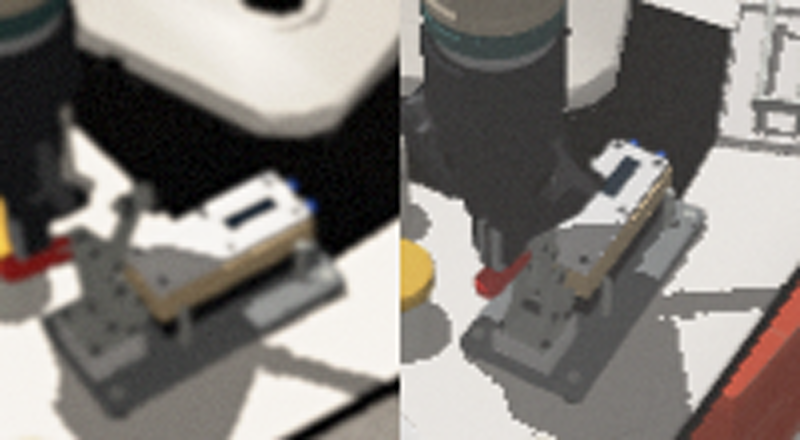

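The red handle lies nearly over (left crop (30,262)) and the arm has risen off the cell, about upright (130,200). I'll press a little further onto the stop.

>>> drive_tool([
  [[0, 0, 0], [0, 0.3, -0.3], 0],
  [[0, 0, 0], [0, 0.1, -0.3], 0],
  [[0, 0, 0], [0, 0, 0], 0],
])

```text
clock: 6.82
position: [0.4929, 0.4752, 0.1374]
ee_rot: [0.004, -0.697, 0.717, 0.002]
contact_force: [-4.7, 3.6, 15.8]
width: -0.0001
gripper_force: 7.4
```

>>> drive_tool([
  [[0, 0, 0], [0, 0.1, -0.3], 0],
  [[0, 0, 0], [0, 0, 0], 0],
])

```text
clock: 7.08
position: [0.4929, 0.4772, 0.136]
ee_rot: [0.005, -0.697, 0.717, 0.003]
contact_force: [-6.1, 4.7, 21.0]
width: 0.0002
gripper_force: 10.0
```

>>> drive_tool([
  [[0, 0, 0], [0, -0.2, 5], 0],
  [[0, 0, 0], [0, 0, 6], 6.5],
  [[0, 0, 0], [0, 0, 6], 6.5],
  [[0, 0, 0], [-1, -5.5, 1], 6.5],
  [[0, 0, 0], [-1, -5.5, 0], 6.5],
  [[0, 0, 0], [-1, -5.5, 0], 6.5],
  [[0, 0, 0], [0, 0, 0], 6.5],
  [[0, 0, 0], [0, 0, 0], 6.5],
])

```text
clock: 8.07
position: [0.4634, 0.3057, 0.3104]
ee_rot: [0.001, -0.697, 0.717, 0.0]
contact_force: [-0.2, 0.1, 0.4]
width: 0.0653
gripper_force: 0.0
```

```bash
python3 - <<'E'
from h import *
eyes.get_image("wrist")
c=eyes.get_calibration("wrist"); im=eyes.get_image("wrist")
s=manip.get_state(); print(s["clock"],np.round(s["qpos"],3),np.round(s["position"],4),np.round(s["contact_force"],1),s["width"])
np.savez("w3.npz",K=c["camera_matrix"],V=c["view"])
im=cv2.cvtColor(im,cv2.COLOR_RGB2BGR); cv2.imwrite("pics/w3.png",im)
K,V=c["camera_matrix"],c["view"]
u=fish(pose((.4976,.3668,.04),[(0,0,40)]),K,V)[0]; print(u)
x,y=(u-[95,85]).astype(int); x=max(x,0);y=max(y,0); print(x,y)
cv2.imwrite("pics/w3c.png",cv2.resize(im[y:y+170,x:x+190],None,fx=3.5,fy=3.5,interpolation=cv2.INTER_CUBIC))
E
```

```text
8.175 [ 4.580e-01  2.160e-01  1.421e+00  1.000e-03  1.504e+00 -2.657e+00] [0.4635 0.3063 0.3101] [ 0.9 -0.9 -0. ] 0.06511388785069745
[290.38359135 259.69989467]
195 174
```

View pics/w3c.png

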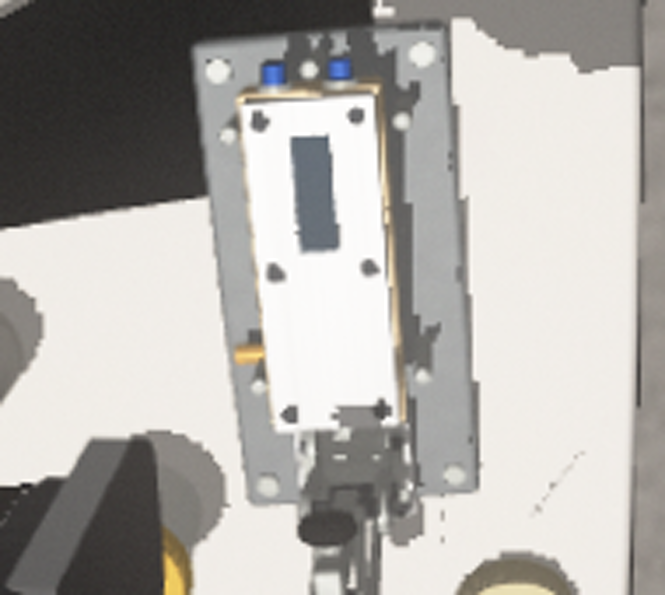

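Arm now stands up (black pad at (327,528), clear of the cell). The brass stub at (250,354), on the cell's +x-world side near y +13, is clear of my grip. I'll refit the station from this view and check the pad's position.

```bash
python3 - <<'E'
from h import *
w=np.load("w3.npz"); K,V=w["K"],w["V"]
ps=lambda p:(np.array(p,float)+.5)/3.5-.5+[195,174]
L=[(43,-86,16),(-43,-86,16),(-43,86,16),(43,86,16),(-27,-60,50),(27,-60,50),(-27,24,50),(27,24,50),(0,-78,50)]
p=ps([(195,45),(447,22),(480,490),(250,502),(402,121),(227,135),(422,376),(258,386),(310,69)])
f=lambda v:(fish(pose(v,L),K,V)-p).ravel()
R=least_squares(f,(.497,.368,.05),loss="soft_l1").x; print(np.round(R,4),np.round(f(R).reshape(-1,2),1).tolist())
print("pad",ps((327,528)))
for q in((0,44,126),(0,48,126),(0,36,130),(0,26,122)): print(q,fish(pose(R,[q]),K,V)[0])
# cell: top cover corners z=64 free pose
Lc=[(55,22,64),(55,-22,64),(-55,22,64),(-55,-22,64)]  # cell frame, +x towards clamp
pc=ps([(272,432),(403,424),(238,97),(378,88)])
# cell +y side = yaw+90 -> world -x side ; image right
pc=pc[[1,0,3,2]]
g=lambda v:(fish(pose(v,Lc),K,V)-pc).ravel()
C=least_squares(g,(.498,.349,1.61),loss="soft_l1").x; print("cell",np.round(C,4),np.round(g(C).reshape(-1,2),1).tolist(), "pred",pose(R,[(0,-18,38)]),R[2]+np.pi/2)
E
```

```text
[0.4975 0.3671 0.0464] [[-1.8, -0.9], [0.2, -0.5], [0.2, 1.6], [-0.6, 2.1], [0.2, -0.2], [0.4, -0.3], [0.4, 0.1], [0.1, 0.3], [-0.2, 0.0]]
pad [288.07142857 324.5       ]
(0, 44, 126) [288.88822201 330.94937722]
(0, 48, 126) [289.32785237 334.4963303 ]
(0, 36, 130) [287.69238519 325.72224522]
(0, 26, 122) [287.20488388 312.64003386]
cell [0.4989 0.3481 1.6053] [[1.0, 1.6], [-0.8, 1.3], [0.9, -1.1], [-1.4, -0.7]] pred [[0.49834013 0.34912305 0.038     ]] 1.617166297307472
```

```bash
python3 - <<'E'
from h import *
S=(.4975,.3671,.0464)
r=lambda ph,rr:(0,45+rr*np.sin(np.radians(ph)),78+rr*np.cos(np.radians(ph)))
for n,(x0,x1,y0,y1) in {"scene":(235,300,255,310),"side":(285,345,260,330)}.items():
    im=eyes.get_image(n).astype(int); c=eyes.get_calibration(n)
    m=(im[...,0]>90)&(im[...,1]<60)&(im[...,2]<70); z=np.zeros_like(m); z[y0:y1,x0:x1]=m[y0:y1,x0:x1]
    v,u=np.nonzero(z); print(n,len(u),"centroid",u.mean().round(1),v.mean().round(1),"min/max",u.min(),u.max(),v.min(),v.max())
    for ph in (50,55,58,62,66): print(ph,"mid",proj(pose(S,[r(ph,95-22.5)]),c)[0].round(1),"tip",proj(pose(S,[r(ph,95)]),c)[0].round(1))
    cv2.imwrite(f"pics/{n}1.png",im[...,::-1].astype(np.uint8))
E
```

```text
scene 97 centroid 245.6 291.2 min/max 238 255 286 296
50 mid [247.6 287.7] tip [239.9 286.9]
55 mid [246.3 290. ] tip [238.2 289.9]
58 mid [245.6 291.3] tip [237.3 291.8]
62 mid [244.8 293.1] tip [236.2 294.2]
66 mid [244.1 294.9] tip [235.3 296.5]<stdin>:7: RuntimeWarning: Mean of empty slice.
  ret = ret.dtype.type(ret / rcount)
Traceback (most recent call last):
ValueError: zero-size array to reduction operation minimum which has no identity
```

```bash
python3 - <<'E'
from h import *
S=(.4975,.3671,.0464)
r=lambda ph,rr:(0,45+rr*np.sin(np.radians(ph)),78+rr*np.cos(np.radians(ph)))
B={"scene":(235,300,250,310),"side":(285,345,255,335)}
for n,(x0,x1,y0,y1) in B.items():
    c=eyes.get_calibration(n)
    for f in (f"pics/{n}0.png",f"pics/{n}1.png" if n=="scene" else None):
        im=cv2.imread(f)[...,::-1].astype(int) if f else eyes.get_image(n).astype(int)
        if f is None: cv2.imwrite("pics/side1.png",im[...,::-1].astype(np.uint8))
        m=(im[...,0]>2*im[...,1]+10)&(im[...,0]>2*im[...,2]+5); z=np.zeros_like(m); z[y0:y1,x0:x1]=m[y0:y1,x0:x1]
        v,u=np.nonzero(z); print(n,f,len(u),"centroid",u.mean().round(1),v.mean().round(1),"min/max",u.min(),u.max(),v.min(),v.max()) if len(u) else print("none")
    for ph,R in ((-14,78),(55,94),(58,95),(62,95),(66,95)): print(ph,"mid",proj(pose(S,[r(ph,R-22.5)]),c)[0].round(1),"tip",proj(pose(S,[r(ph,R)]),c)[0].round(1))
E
```

```text
scene pics/scene0.png 117 centroid 277.7 268.9 min/max 272 282 262 277
scene pics/scene1.png 113 centroid 245.9 290.4 min/max 237 255 285 296
-14 mid [274.3 271.9] tip [275.9 264.1]
55 mid [246.7 290. ] tip [238.6 289.9]
58 mid [245.6 291.3] tip [237.3 291.8]
62 mid [244.8 293.1] tip [236.2 294.2]
66 mid [244.1 294.9] tip [235.3 296.5]
side pics/side0.png 29 centroid 321.6 272.4 min/max 319 324 270 275
side None 78 centroid 303.8 302.5 min/max 298 309 296 308
-14 mid [320.9 278.6] tip [322.1 270.6]
55 mid [305.1 302.7] tip [300.7 304.4]
58 mid [304.4 304.3] tip [299.8 306.5]
62 mid [303.9 306.3] tip [299.1 309.2]
66 mid [303.4 308.3] tip [298.5 311.8]
```

```bash
python3 - <<'E'
from h import *
S=(.4975,.3671,.0464)
B={"scene":(232,240),"side":(285,250)}; out=[]
for n,(x,y) in B.items():
    c=eyes.get_calibration(n)
    im=cv2.resize(cv2.imread(f"pics/{n}1.png")[y:y+80,x:x+64],None,fx=6,fy=6,interpolation=cv2.INTER_CUBIC)
    for a,col in ((1.6,(0,255,0)),(1.3,(255,0,255)),(1.0,(255,200,0))):
        for d in (0,60): 
            q=(proj(pose(S,[(0,57-d*np.cos(a),76+d*np.sin(a))]),c)[0]-(x,y)+.5)*6-.5
            cv2.circle(im,tuple(int(k) for k in q),3,col,-1)
    out.append(im)
cv2.imwrite("pics/arm.png",np.hstack(out))
E
```

```text
(no output)
```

View pics/arm.png

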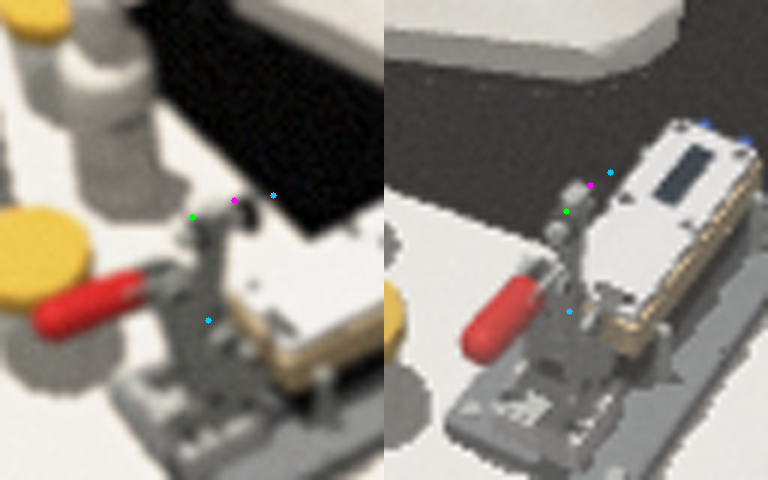

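Confirmed: the arm stands upright and the handle is right over. Next I go above the cell, leaning the gripper slightly to stay inside joint 6's range.

>>> drive_tool([
  [[-0.075, -0.003, 0.035], [1.8, 1.7, -1], 6.5],
  [[-0.075, -0.003, 0.035], [1.75, 1.6, -1], 6.5],
  [[0, 0, 0], [0, 0, -4.5], 6.5],
  [[0, 0, 0], [0, 0, -4.5], 6.5],
  [[0, 0, 0], [0, 0, 0], 6.5],
  [[0, 0, 0], [0, 0, 0], 6.5],
  [[0, 0, 0], [0, 0, 0], 6.5],
])

```text
clock: 9.2
position: [0.4999, 0.3389, 0.2028]
ee_rot: [0.048, 0.72, -0.69, 0.056]
contact_force: [0.8, 0.0, 0.4]
width: 0.0645
gripper_force: 0.0
```

```bash
cat >st.py <<'E'
from h import *
from scipy.spatial.transform import Rotation as R
s=manip.get_state(); q=s["ee_rot"]; M=R.from_quat([q[1],q[2],q[3],q[0]]).as_matrix()
print(s["clock"],"q",np.round(s["qpos"],3),"p",np.round(s["position"],4),"F",np.round(s["contact_force"],1),np.round(s["moment"],2),"w",round(s["width"],4))
y,z=M[:,1],M[:,2]; print("tool y",np.round(y,4),"yaw",round(np.arctan2(y[1],y[0]),4),"tool z",np.round(z,4),"grasp",np.round(s["position"]-.008*z,4))
E
python3 st.py
```

```text
9.2 q [ 0.558  0.384  1.451 -0.136  1.374 -2.594] p [0.4999 0.3389 0.2028] F [0.8 0.  0.4] [ 0.08 -0.01 -0.03] w 0.0645
tool y [-0.999  -0.0429 -0.0089] yaw -3.0986 tool z [ 0.0151 -0.1468 -0.9891] grasp [0.4997 0.3401 0.2107]
```

>>> drive_tool([
  [[0, 0.009, 0], [0, 0, -4], 6.5],
  [[0, 0, 0], [0, 0, -4], 6.5],
  [[0, 0, 0], [0, 0, -3], 6.5],
  [[0, 0, 0], [0, 0, -2], 6.5],
  [[0, 0, 0], [0, 0, -1.4], 6.5],
  [[0, 0, 0], [0, 0, -1], 6.5],
  [[0, 0, 0], [0, 0, 0], 6.5],
  [[0, 0, 0], [0, 0, 0], 6.5],
])

```text
clock: 10.2
position: [0.4991, 0.3384, 0.0471]
ee_rot: [0.052, 0.72, -0.69, 0.053]
contact_force: [0.1, 0.6, 0.2]
width: 0.065
gripper_force: 0.0
```

```bash
python3 st.py
```

```text
10.2 q [ 0.556  0.522  1.643 -0.147  1.057 -2.551] p [0.4991 0.3384 0.0471] F [0.1 0.6 0.2] [ 0.06  0.03 -0.01] w 0.065
tool y [-0.9991 -0.0429  0.0028] yaw -3.0987 tool z [ 0.0036 -0.1483 -0.9889] grasp [0.4991 0.3396 0.055 ]
```

Now I close gently.

>>> drive_tool([
  [[0, 0, 0], [0, 0, 0], 5],
  [[0, 0, 0], [0, 0, 0], 4.6],
  [[0, 0, 0], [0, 0, 0], 4],
  [[0, 0, 0], [0, 0, 0], 3.5],
  [[0, 0, 0], [0, 0, 0], 3],
  [[0, 0, 0], [0, 0, 0], 3],
  [[0, 0, 0], [0, 0, 0], 3],
], force=45)

```text
clock: 11.08
position: [0.4991, 0.3384, 0.0469]
ee_rot: [0.053, 0.72, -0.69, 0.053]
contact_force: [-0.2, -0.0, 5.5]
width: 0.0434
gripper_force: 47.9
```

```bash
python3 st.py
```

```text
11.075 q [ 0.556  0.522  1.643 -0.147  1.057 -2.551] p [0.4991 0.3384 0.0469] F [-0.2 -0.   5.5] [-0.   -0.05  0.05] w 0.0434
tool y [-0.9991 -0.0429  0.003 ] yaw -3.0987 tool z [ 0.0034 -0.1484 -0.9889] grasp [0.499  0.3396 0.0548]
```

>>> drive_tool([
  [[0, 0, 0], [0, 0, 0.6], 3],
  [[0, 0, 0], [0, 0, 1.0], 3],
  [[0, 0, 0], [0, 0, 1.6], 3],
  [[0, 0, 0], [0, 0, 3], 3],
  [[0, 0, 0], [0, 0, 4], 3],
  [[0, 0, 0], [-0.7, -1.5, 4], 3],
  [[0, 0, 0], [-1, -3, 3], 3],
  [[0, 0, 0], [-1, -2.5, 1], 3],
])

```text
clock: 12.08
position: [0.472, 0.2677, 0.2316]
ee_rot: [0.051, 0.72, -0.69, 0.053]
contact_force: [-0.9, -0.1, -3.2]
width: 0.0431
gripper_force: 48.0
```

>>> drive_tool([
  [[0, 0, 0], [0, 0, 0], 3],
  [[0, 0, 0], [0, 0, 0], 3],
  [[0, 0, 0], [0, 0, 0], 3],
])

```text
clock: 12.45
position: [0.4716, 0.2687, 0.2278]
ee_rot: [0.053, 0.72, -0.69, 0.052]
contact_force: [-0.5, 0.8, -2.4]
width: 0.0432
gripper_force: 47.9
```

```bash
python3 st.py; python3 - <<'E'
from h import *
c=eyes.get_calibration("wrist"); im=eyes.get_image("wrist")
K,V=c["camera_matrix"],c["view"]; np.savez("w4.npz",K=K,V=V)
im=cv2.cvtColor(im,cv2.COLOR_RGB2BGR); cv2.imwrite("pics/w4.png",im)
q=fish(pose((.4788,.132,-1.1672),[(71,40,0),(71,-40,0),(-71,40,0),(-71,-40,0)]),K,V); print(q.round())
x0,y0=np.maximum(q.min(0).astype(int)-12,0); x1,y1=q.max(0).astype(int)+12
k=min(800/(x1-x0),600/(y1-y0)); k=np.floor(k*2)/2; print(x0,y0,x1,y1,k)
cv2.imwrite("pics/w4c.png",cv2.resize(im[y0:y1,x0:x1],None,fx=k,fy=k,interpolation=cv2.INTER_CUBIC))
E
```

```text
12.45 q [ 0.477  0.28   1.546 -0.136  1.385 -2.679] p [0.4716 0.2687 0.2278] F [-0.5  0.8 -2.4] [0.14 0.01 0.02] w 0.0432
tool y [-0.999  -0.0434  0.005 ] yaw -3.0982 tool z [ 0.0015 -0.1491 -0.9888] grasp [0.4716 0.2699 0.2357]
[[255.  65.]
 [328.  39.]
 [304. 191.]
 [379. 164.]]
243 26 391 203 3.0
```

View pics/w4c.png

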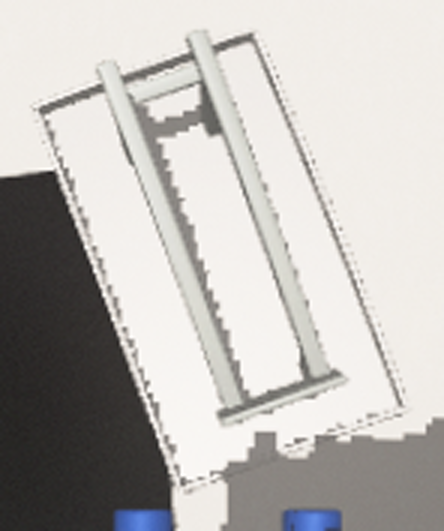

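Cell held; stand sharp: tray corners (36,106), (255,33), (405,408), (185,490), rail ends (108,65), (197,35), stop edge (220,415)–(347,377). Refit.

```bash
python3 - <<'E'
from h import *
w=np.load("w4.npz"); w2=np.load("w2.npz")
p4=(np.array([(36,106),(255,33),(405,408),(185,490),(108,65),(197,35),(220,416),(347,377),(233,403),(318,373)],float)+.5)/3-.5+[243,26]
L=[(71,40,11),(71,-40,11),(-71,-40,11),(-71,40,11),(55,14,59),(55,-14,59),(-56,20,38.7),(-56,-20,38.7),(-53,14,30),(-53,-14,30)]
f=lambda v:(fish(pose(v,L),w["K"],w["V"])-p4).ravel()
R=least_squares(f,(.478,.133,-1.16),loss="soft_l1").x; print(np.round(R,4),np.round(f(R).reshape(-1,2),1).tolist())
# rails only
s=slice(4,None); g=lambda v:(fish(pose(v,L[s]),w["K"],w["V"])-p4[s]).ravel()
R=least_squares(g,R).x; print("rails",np.round(R,4),np.round(g(R).reshape(-1,2),1).tolist())
E
```

```text
[ 0.4799  0.131  -1.1725] [[-1.8, -1.1], [0.4, -2.9], [1.9, 0.3], [-2.5, 1.1], [-0.8, -1.6], [-0.1, -2.0], [-0.1, 1.6], [-0.1, -0.6], [0.7, 1.3], [1.2, 1.0]]
rails [ 0.48    0.131  -1.1744] [[-0.8, -1.7], [-0.1, -2.0], [-0.3, 1.5], [-0.3, -0.5], [0.5, 1.3], [1.0, 1.0]]
```

>>> drive_tool([
  [[0, 0, -0.18], [-0.15, -0.8, 0], 3],
  [[0, 0, -0.18], [-0.15, -0.8, 0], 3],
  [[0, 0, -0.18], [-0.15, -0.8, 0], 3],
  [[0, 0, -0.18], [-0.15, -0.8, 0], 3],
  [[0, 0, -0.18], [-0.15, -0.8, 0], 3],
  [[0, 0, -0.18], [-0.15, -0.8, 0], 3],
  [[0, 0, -0.18], [-0.15, -0.8, 0], 3],
  [[0, 0, -0.18], [-0.15, -0.8, 0], 3],
])

```text
clock: 13.5
position: [0.4599, 0.2043, 0.2277]
ee_rot: [-0.075, -0.084, 0.994, -0.004]
contact_force: [-0.2, -0.4, -2.2]
width: 0.0435
gripper_force: 47.8
```

>>> drive_tool([
  [[0, 0, -0.18], [0.2, -0.8, 0], 3],
  [[0, 0, -0.18], [0.2, -0.8, 0], 3],
  [[0, 0, -0.18], [0.2, -0.9, 0], 3],
  [[0, 0, -0.18], [0.2, -0.9, 0], 3],
  [[0, 0, -0.18], [0.2, -0.9, 0], 3],
  [[0, 0, -0.18], [0.3, -0.9, 0], 3],
  [[0, 0, -0.18], [0.3, -0.8, 0], 3],
  [[0, 0, -0.086], [0.2, -0.8, 0], 3],
])

```text
clock: 14.5
position: [0.4777, 0.1359, 0.2278]
ee_rot: [-0.061, 0.553, 0.83, 0.043]
contact_force: [-0.7, 0.4, -3.7]
width: 0.0434
gripper_force: 47.8
```

>>> drive_tool([
  [[-0.08, -0.034, 0], [0, 0, -2], 3],
  [[-0.08, -0.034, 0], [0, 0, -3], 3],
  [[-0.081, -0.034, 0], [0, 0, -3], 3],
  [[0, 0, 0], [0, 0, -2], 3],
  [[0, 0, 0], [0, 0, 0], 3],
  [[0, 0, 0], [0, 0, 0], 3],
  [[0, 0, 0], [0, 0, 0], 3],
])

```text
clock: 15.38
position: [0.4786, 0.1361, 0.1293]
ee_rot: [0.049, 0.552, 0.832, -0.028]
contact_force: [0.1, 0.9, -1.2]
width: 0.0435
gripper_force: 47.7
```

```bash
python3 st.py
```

```text
15.375 q [ 0.215  0.249  1.856 -0.129  1.013 -0.117] p [0.4786 0.1361 0.1293] F [ 0.1  0.9 -1.2] [0.12 0.07 0.  ] w 0.0435
tool y [0.9214 0.3886 0.0067] yaw 0.3991 tool z [ 0.0497 -0.1008 -0.9937] grasp [0.4782 0.1369 0.1373]
```

>>> drive_tool([
  [[0, 0, 0], [-0.1, 0, -3], 3],
  [[0, 0, 0], [0, 0, -2], 3],
  [[0, 0, 0], [0, 0, -1.2], 3],
  [[0, 0, 0], [0, 0, -0.6], 3],
  [[0, 0, 0], [0, 0, -0.2], 3],
  [[0, 0, 0], [0, 0, 0], 3],
  [[0, 0, 0], [0, 0, 0], 3],
])

```text
clock: 16.25
position: [0.477, 0.1362, 0.0588]
ee_rot: [0.048, 0.552, 0.832, -0.029]
contact_force: [0.6, -0.1, -2.2]
width: 0.0435
gripper_force: 47.8
```

```bash
python3 st.py
```

```text
16.25 q [ 0.216  0.335  1.949 -0.148  0.836 -0.085] p [0.477  0.1362 0.0588] F [ 0.6 -0.1 -2.2] [ 0.14  0.04 -0.03] w 0.0435
tool y [0.9212 0.3891 0.0057] yaw 0.3997 tool z [ 0.0488 -0.101  -0.9937] grasp [0.4766 0.137  0.0668]
```

>>> drive_tool([
  [[0, 0, 0], [0.05, 0, -0.2], 3],
  [[0, 0, 0], [0, 0, -0.2], 3],
  [[0, 0, 0], [0, 0, -0.1], 3],
  [[0, 0, 0], [0, 0, -0.1], 3],
  [[0, 0, 0], [0, 0, 0], 3],
  [[0, 0, 0], [0, 0, 0], 3],
])

```text
clock: 17.0
position: [0.477, 0.1361, 0.0527]
ee_rot: [0.048, 0.552, 0.832, -0.029]
contact_force: [-2.1, 0.7, 4.4]
width: 0.0433
gripper_force: 48.7
```

>>> drive_tool([
  [[0, 0, 0], [0, 0, -0.1], 3],
  [[0, 0, 0], [0, 0, -0.1], 3],
  [[0, 0, 0], [0, 0, 0], 3],
  [[0, 0, 0], [0, 0, 0], 3],
])

```text
clock: 17.5
position: [0.477, 0.1361, 0.0522]
ee_rot: [0.048, 0.552, 0.832, -0.029]
contact_force: [-4.9, 1.3, 18.1]
width: 0.043
gripper_force: 50.5
```

```bash
python3 st.py
```

```text
17.5 q [ 0.216  0.345  1.957 -0.151  0.82  -0.082] p [0.477  0.1361 0.0522] F [-4.9  1.3 18.1] [-0.61  0.89 -0.21] w 0.043
tool y [0.9211 0.3892 0.005 ] yaw 0.3998 tool z [ 0.0484 -0.1016 -0.9936] grasp [0.4766 0.1369 0.0601]
```

>>> drive_tool([
  [[-0.002, 0.005, 0], [0, 0, 0.15], 3],
  [[0, 0, 0], [-0.08, 0.18, -0.05], 3],
  [[0, 0, 0], [-0.08, 0.18, -0.05], 3],
  [[0, 0, 0], [0, 0, 0], 3],
  [[0, 0, 0], [0, 0, 0], 3],
])

```text
clock: 18.12
position: [0.477, 0.1397, 0.0514]
ee_rot: [0.048, 0.551, 0.832, -0.031]
contact_force: [0.1, -0.9, 5.4]
width: 0.0431
gripper_force: 48.9
```

```bash
python3 st.py
```

```text
18.125 q [ 0.224  0.349  1.953 -0.152  0.824 -0.074] p [0.477  0.1397 0.0514] F [ 0.1 -0.9  5.4] [-0.53 -0.18 -0.05] w 0.0431
tool y [0.9208 0.3901 0.0018] yaw 0.4007 tool z [ 0.0458 -0.1035 -0.9936] grasp [0.4766 0.1405 0.0593]
```

>>> drive_tool([
  [[0, 0, 0], [-0.13, 0.18, -0.05], 3],
  [[0, 0, 0], [-0.08, 0.18, -0.05], 3],
  [[0, 0, 0], [0, 0, 0], 3],
  [[0, 0, 0], [0, 0, 0], 3],
])

```text
clock: 18.62
position: [0.4746, 0.1436, 0.0502]
ee_rot: [0.047, 0.552, 0.832, -0.03]
contact_force: [1.3, -0.5, 5.4]
width: 0.0433
gripper_force: 48.9
```

```bash
python3 st.py
```

```text
18.625 q [ 0.233  0.349  1.956 -0.152  0.822 -0.065] p [0.4746 0.1436 0.0502] F [ 1.3 -0.5  5.4] [-0.52 -0.41  0.06] w 0.0433
tool y [0.9209 0.3898 0.0017] yaw 0.4004 tool z [ 0.0454 -0.103  -0.9936] grasp [0.4742 0.1444 0.0581]
```

>>> drive_tool([
  [[0, 0, 0], [-0.08, 0.18, -0.05], 3],
  [[0, 0, 0], [0, 0, 0], 3],
  [[0, 0, 0], [0, 0, 0], 3],
])

```text
clock: 19.0
position: [0.4743, 0.1443, 0.05]
ee_rot: [0.048, 0.551, 0.832, -0.031]
contact_force: [2.1, -5.0, 6.5]
width: 0.0433
gripper_force: 48.9
```

>>> drive_tool([
  [[0, 0, 0], [-0.08, 0.18, -0.05], 3],
  [[0, 0, 0], [0, 0, 0], 3],
  [[0, 0, 0], [0, 0, 0], 3],
])

```text
clock: 19.38
position: [0.4744, 0.1444, 0.05]
ee_rot: [0.05, 0.55, 0.833, -0.032]
contact_force: [3.9, -12.3, 8.3]
width: 0.0436
gripper_force: 49.0
```

```bash
python3 st.py
```

```text
19.375 q [ 0.238  0.35   1.956 -0.16   0.821 -0.057] p [0.4744 0.1444 0.05  ] F [  3.9 -12.3   8.3] [-2.   -0.69  0.06] w 0.0436
tool y [0.9198 0.3924 0.0013] yaw 0.4032 tool z [ 0.0475 -0.1081 -0.993 ] grasp [0.474  0.1452 0.0579]
```

>>> drive_tool([
  [[0, 0, 0], [0.09, -0.22, 0.12], 3],
  [[0, 0, 0], [0, 0, 0], 3],
  [[0, 0, 0], [0, 0, 0], 3],
], force=25)

```text
clock: 19.75
position: [0.4742, 0.1443, 0.0502]
ee_rot: [0.048, 0.551, 0.832, -0.031]
contact_force: [5.1, -6.0, 2.6]
width: 0.0433
gripper_force: 48.3
```

```bash
python3 st.py
```

```text
19.75 q [ 0.235  0.349  1.956 -0.153  0.822 -0.062] p [0.4742 0.1443 0.0502] F [ 5.1 -6.   2.6] [-0.9  -0.71 -0.01] w 0.0433
tool y [0.9208 0.3901 0.0014] yaw 0.4007 tool z [ 0.0456 -0.1042 -0.9935] grasp [0.4738 0.1451 0.0581]
```

>>> drive_tool([
  [[0, 0, 0], [0, 0, 0], 4.4],
  [[0, 0, 0], [0, 0, 0], 4.6],
  [[0, 0, 0], [0, 0, 0], 5],
  [[0, 0, 0], [0, 0, 0], 5.5],
  [[0, 0, 0], [0, 0, 0], 6],
  [[0, 0, 0], [0, 0, 0], 6],
  [[0, 0, 0], [0, 0, 0], 6],
])

```text
clock: 20.62
position: [0.4726, 0.1447, 0.0501]
ee_rot: [0.046, 0.552, 0.832, -0.031]
contact_force: [0.7, 0.0, 0.4]
width: 0.0598
gripper_force: 0.0
```

```bash
python3 st.py
```

```text
20.625 q [ 0.236  0.349  1.957 -0.151  0.824 -0.062] p [0.4726 0.1447 0.0501] F [0.7 0.  0.4] [ 0.02 -0.03 -0.  ] w 0.0598
tool y [ 9.212e-01  3.890e-01 -8.000e-04] yaw 0.3996 tool z [ 0.0427 -0.1032 -0.9937] grasp [0.4723 0.1456 0.058 ]
```

>>> drive_tool([
  [[0, 0, 0], [-0.05, 0.1, 1], 6],
  [[0, 0, 0], [-0.1, 0.2, 2], 6],
  [[0, 0, 0], [-0.15, 0.3, 3], 6],
  [[0, 0, 0], [0, 0, 5], 6],
  [[0, 0, 0], [0, 0, 5], 6],
  [[0, 0, 0], [-2, 2, 5], 6],
  [[0, 0, 0], [-2, 2, 3], 6],
  [[0, 0, 0], [0, 0, 0], 6],
])

```text
clock: 21.62
position: [0.4298, 0.192, 0.2933]
ee_rot: [0.048, 0.551, 0.833, -0.028]
contact_force: [-0.5, 0.1, -0.4]
width: 0.0602
gripper_force: 0.0
```

```bash
python3 - <<'E'
from h import *
s=manip.get_state(); print(s["clock"],np.round(s["position"],3))
c4=lambda v,n:None
D=(.4795,.1315,-1.171); th=np.radians(15)
# predicted cell top-cover corners and nozzle tips when seated (stand frame)
def cell(x,y,z): return (x*np.cos(th)-z*np.sin(th), y, 44+x*np.sin(th)+z*np.cos(th))
L=[cell(55,22,26),cell(55,-22,26),cell(-55,-22,26),cell(-55,22,26)]
N=[cell(-59,11,17),cell(-59,-11,17)]
for n in("scene","side"):
    c=eyes.get_calibration(n); im=eyes.get_image(n); cv2.imwrite(f"pics/{n}2.png",im[...,::-1])
    i=im.astype(int); m=(i[...,2]>i[...,0]+35)&(i[...,2]>i[...,1]+20)
    q=proj(pose(D,N),c); x,y=q.mean(0).astype(int)
    z=np.zeros_like(m); z[y-15:y+16,x-15:x+16]=m[y-15:y+16,x-15:x+16]; v,u=np.nonzero(z)
    print(n,"nozzles pred",q.round(1).tolist(),"mean",q.mean(0).round(1),"seen",len(u),u.mean().round(1) if len(u) else 0,v.mean().round(1) if len(u) else 0,"corners",proj(pose(D,L),c).round(1).tolist())
a=cv2.imread("pics/scene2.png")[220:330,240:400]; b=cv2.imread("pics/side2.png")[215:325,290:400]
o=cv2.resize(np.hstack([a,b]),None,fx=2.96,fy=2.96,interpolation=cv2.INTER_CUBIC)
eyes.get_image("wrist"); c=eyes.get_calibration("wrist"); im=eyes.get_image("wrist"); cv2.imwrite("pics/w5.png",im[...,::-1]); np.savez("w5.npz",K=c["camera_matrix"],V=c["view"])
print(fish(pose(D,L+N),c["camera_matrix"],c["view"]).round(1).tolist(), o.shape)
cv2.imwrite("pics/end.png",o)
E
```

```text
21.625 [0.43  0.192 0.293]
scene nozzles pred [[354.0, 269.6], [361.6, 273.3]] mean [357.8 271.4] seen 11 356.7 271.1 corners [[372.4, 232.6], [387.4, 239.3], [366.1, 272.1], [350.8, 264.8]]
side nozzles pred [[371.2, 258.2], [379.4, 259.2]] mean [375.3 258.7] seen 8 375.0 259.0 corners [[371.7, 221.6], [387.4, 223.4], [383.8, 256.7], [367.5, 254.7]]
[[361.9, 305.6], [319.7, 305.9], [319.7, 198.7], [363.9, 199.0], [352.1, 194.9], [330.6, 194.7]] (326, 799, 3)
```

```bash
python3 - <<'E'
from h import *
th=np.radians(15)
def blobs(f,box):
    im=cv2.imread(f).astype(int); x0,y0,x1,y1=box; c=im[y0:y1,x0:x1]; b,g,r=c[...,0],c[...,1],c[...,2]
    dark=((r+g+b<360)&(b-r<60)).astype(np.uint8); n,l,s,ct=cv2.connectedComponentsWithStats(dark)
    out=[]
    for k in range(1,n):
        if 60<s[k,4]<1500:
            cnt=np.argwhere(l==k)[:,::-1].astype(np.float32); out.append((s[k,4],(ct[k]+[x0,y0]).round(1).tolist(),[np.round(t,1) for t in cv2.minAreaRect(cnt)]))
    blue=(b>r+50)&(b>g+30); nb,lb,sb,cb=cv2.connectedComponentsWithStats(blue.astype(np.uint8))
    return out,[(sb[k,4],(cb[k]+[x0,y0]).round(1).tolist()) for k in range(1,nb) if sb[k,4]>5]
A=blobs("pics/w3.png",(262,190,312,300)); B=blobs("pics/w5.png",(312,185,372,312)); print(A);print(B)
E
```

```text
([(np.int32(561), [301.3, 216.1], [array([43.2, 38.2]), array([95.8, 34.6]), np.float64(65.9)]), (np.int32(310), [284.6, 228.5], [array([22.5, 38.5]), array([31.7,  9.8]), np.float64(86.2)])], [(np.int32(33), [291.6, 193.4]), (np.int32(32), [272.6, 195.0])])
([(np.int32(119), [330.8, 196.9], [array([18.8, 11.2]), array([ 8.6, 22.1]), np.float64(87.3)]), (np.int32(141), [340.7, 220.7], [array([29.5, 38.5]), array([21.,  9.]), np.float64(90.0)])], [(np.int32(34), [350.6, 194.5])])
```

```bash
python3 - <<'E'
from rig import job
print(job.sign_off())
E
```

```text
the job is handed in; nothing more can be done
None
```

The job is handed in: the clamp stands fully open, and the flow cell lies on the drain stand's rails against the stop, nozzles at the lower end, within about 2 mm and 1° of the planned seat by camera check after release.

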